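# Put the mill's gap plate away in the slot that fits it

### The job

Take the gap plate that hangs in the bay set apart on the wooden stand and, working up from the narrow end of the slotted rack, feel for the first slot that takes its blade, pressing only gently, never with force, where it will not go. Leave it in that slot, the narrowest that accepts it, after feeling the next narrower one refuse it: pushed fully down and slid to the far end of the slot. Leave the other plates and everything else where it is.

Things in the scene. Friction and masses are not known exactly. Their poses are not given: they have to be found in the camera images.
- plate_a: steel gap plate. Origin: centre of the blade's underside; x along the blade, y across it, z up. Blade 50 mm long, 36 mm tall, square lower edge; above it a shoulder 54 x 36 mm (x, y), 6 mm thick (36 to 42 mm above the origin); on top a dark grip bar 40 mm long (x), 14 mm thick (y), from 42 to 74 mm, to be pinched across its thickness from above
- plate_b: gap plate, looks just like plate_a. The three differ only in blade thickness (between 9 and 15 mm), hidden under the shoulder and not told. Which plate hangs in which bay changes from run to run. In the stand the origin is 14 mm above the table
- plate_c: gap plate, looks just like plate_a, blade of another thickness. Each plate weighs 140 to 280 g
- rack: fixed rack, origin under its centre: aluminium block 86 x 126 mm (x, y), top at 50 mm, on firm rubber feet (sinks 1 mm under 20 N). Four blind slots run along its x, at y = -39, -13, 13, 39 mm, narrowest at the -y end: about 7, 10, 13, 16 mm wide, 64 mm long, 38 mm deep, mouths chamfered 1 mm.
- slot_0 (a point): mouth centre of the narrowest slot, at the level of the rack's top face; x along the slot to its far end (away from the robot), y towards the wider slots
- slot_1 (a point): mouth centre of the second slot; axes as slot_0. A plate is home when its shoulder lies on the rack's top (origin 36 mm below the mouth) and its blade touches the slot's far end wall (origin 7 mm past the mouth centre in x)
- slot_2 (a point): mouth centre of the third slot; axes as slot_0. The slot that fits leaves a blade about 1 mm of play in all; the next narrower one is about 2 mm too tight and stops the blade at its mouth
- slot_3 (a point): mouth centre of the fourth and widest slot; axes as slot_0
- stand: fixed wooden stand, 90 x 206 x 50 mm (x, y, z), origin under its centre. Three bays, each a pair of rails along x, 24 mm apart, whose tops, 50 mm high, carry the plates by their shoulders. Bays at y = -75 mm (set apart, on its own), 15 and 75 mm. A plate lifts straight up out of it, clear after 40 mm
- lone_bay (a point): middle of the bay set apart from the other two (-y end of the stand), at the rails' tops; the plate to put away hangs here
- flask_1: amber conical flask with a blue cap, 68 mm wide, 110 mm tall, origin under its centre; leave it alone
- flask_2: amber conical flask with a blue cap, 68 mm wide, 110 mm tall, origin under its centre; leave it alone
- jar: green glass jar with a lid, 80 mm wide, 120 mm tall, origin under its centre; leave it alone
- dropper: small amber bottle with a black cap, 34 mm wide, 70 mm tall, between rack and stand, origin under its centre; leave it alone
- beaker: open glass beaker, 70 mm wide, 90 mm tall, origin under its centre; leave it alone
- cork_ring: cork flask ring, 90 mm across, 25 mm tall, origin under its centre; leave it alone
Mind the look-alikes: they are no part of the job. Several things have the shape of the stand; the one meant has the colours described above.

How it is judged:
On the way, in this order (a step that is already met when the one before it is completed fails the run):
1. the plate from the lone bay has been lifted clear of the stand, the other two left hanging (((height (world z) of plate_a above 0.07 m and distance between plate_a and lone_bay above 0.06 m and distance of each of plate_b, plate_c from where it was at the start of the episode below 0.015 m and horizontal distance between each of plate_b, plate_c and lone_bay above 0.05 m) or (height (world z) of plate_b above 0.07 m and distance between plate_b and lone_bay above 0.06 m and distance of each of plate_a, plate_c from where it was at the start of the episode below 0.015 m and horizontal distance between each of plate_a, plate_c and lone_bay above 0.05 m) or (height (world z) of plate_c above 0.07 m and distance between plate_c and lone_bay above 0.06 m and distance of each of plate_a, plate_b from where it was at the start of the episode below 0.015 m and horizontal distance between each of plate_a, plate_b and lone_bay above 0.05 m))), for 0.1 s.
2. its blade has been set on the slot next narrower than its own (over that slot's middle within 6 mm across and 20 mm along) and was refused (((y of plate_a in the frame of slot_0 between -0.006 and 0.006 m and x of plate_a in the frame of slot_0 between -0.02 and 0.02 m and contact force between plate_a and rack above 0.8 N) or (y of plate_b in the frame of slot_1 between -0.006 and 0.006 m and x of plate_b in the frame of slot_1 between -0.02 and 0.02 m and contact force between plate_b and rack above 0.8 N) or (y of plate_c in the frame of slot_2 between -0.006 and 0.006 m and x of plate_c in the frame of slot_2 between -0.02 and 0.02 m and contact force between plate_c and rack above 0.8 N))), for 0.06 s.
At the end, for the whole second after the job is handed in: The lone bay's plate stands in the narrowest slot that takes it: origin 34 mm or more below the mouth, within 3 mm of its middle line, 4 mm or more past its centre towards the far end, tilt under 0.08 rad, released, at rest; the other two plates within 15 mm of where they hung (((y of plate_a in the frame of slot_1 between -0.003 and 0.003 m and z of plate_a in the frame of slot_1 between -0.04 and -0.034 m and x of plate_a in the frame of slot_1 between 0.004 and 0.01 m and angle between plate_a's own z axis and vertical below 0.08 rad and linear speed of plate_a below 0.01 m/s and distance of each of plate_b, plate_c from where it was at the start of the episode below 0.015 m and horizontal distance between each of plate_b, plate_c and lone_bay above 0.05 m) or (y of plate_b in the frame of slot_2 between -0.003 and 0.003 m and z of plate_b in the frame of slot_2 between -0.04 and -0.034 m and x of plate_b in the frame of slot_2 between 0.004 and 0.01 m and angle between plate_b's own z axis and vertical below 0.08 rad and linear speed of plate_b below 0.01 m/s and distance of each of plate_a, plate_c from where it was at the start of the episode below 0.015 m and horizontal distance between each of plate_a, plate_c and lone_bay above 0.05 m) or (y of plate_c in the frame of slot_3 between -0.003 and 0.003 m and z of plate_c in the frame of slot_3 between -0.04 and -0.034 m and x of plate_c in the frame of slot_3 between 0.004 and 0.01 m and angle between plate_c's own z axis and vertical below 0.08 rad and linear speed of plate_c below 0.01 m/s and distance of each of plate_a, plate_b from where it was at the start of the episode below 0.015 m and horizontal distance between each of plate_a, plate_b and lone_bay above 0.05 m))); the robot touches nothing.
It fails at once if a plate is pressed against the rack with more than 35 N (contact force between any of plate_a, plate_b, plate_c and rack above 35 N).
It fails at once if a bystander is moved by more than 20 mm (distance of any of flask_1, flask_2, jar, dropper, beaker, cork_ring from where it was at the start of the episode above 0.02 m).
It also fails if it takes over 67 s, if anything falls off the work surface, if the arm or the gripper's body presses on something with over 40 N, if the wrist force passes 120 N, or if a joint passes its speed limit or range.

### The arm

A 6-joint arm with a two-finger parallel gripper is mounted at the origin on the work surface. World frame = base frame: x ahead of the robot, y to its left, z up, the work surface at z = 0. Lengths are in m, angles in rad, forces in N, time in s.
With the tool pointing down it reaches from about 0.225 to 0.875 m from the base axis. Payload 3.4 kg.
Tool frame: the origin (TCP) lies midway between the tips of the shut fingers; the grasp point (between the pads) lies 19 mm behind it; z points along the fingers, y is the line along which they close (so a half turn about z gives the same grasp; the last joint's range is limited). The gripper opens to 85 mm and grips with 20 to 120 N. Pads are 22 mm wide; open, the fingers measure 114 mm over their backs; the gripper's body (76 mm by 85 mm) begins 54 mm behind the grasp point. The pads swing forward as they close: fully open they stand 13 mm farther back than shut.
Start: joints at [-1.262, 0.276, 1.505, -0, 1.361, -0.121], TCP at [0.24, -0.523, 0.231] pointing down, gripper open.
Joint ranges: [-2.89, 2.89], [-0.75, 2.08], [0.22, 2.7], [-1.18, 4.32], [0.11, 2.71], [-2.7, 2.7]. Speed limits (rad/s): [2.57, 2.57, 3.14, 3.14, 3.14, 3.14].

### API

Orientations are given as a unit quaternion [w, x, y, z].
In Python, from bench import arm, optics gives the robot as it stands.
- The arm moves only by the shell command python3 -m inch 'ROWS' [FORCE]. ROWS is JSON, a list that holds one entry, the list of rows, each a list of 7 numbers: the finger opening in mm, from 0 to 85.4, then the shift along the tool's x, y, z in mm, then the turn, a rotation vector about the tool's x, y, z in degrees. A call has 1 to 10 rows; each row shifts and turns the commanded pose from where the row before left it, along the tool's axes as they then stand; what a row does not reach is not made up. A row lasts 1/10 s, in which the tool goes at most 50 mm and 8.59 degrees, less where a joint would pass 70% of its speed; a pose out of reach is approached as far as the arm can. A call is refused whole if a number of a shift passes 50 or a number of a turn 8.59, either way. A call with a gripper value outside its range is refused whole. The fingers move at their own pace and stop on an object; FORCE is the grip in N (left out, the last holds). Time passes only in rows, so rows that do not move let the fingers close. It gives the time, the measured TCP pose, the force, the opening and the grip force at its end, in the units of the state.
- arm.get_obs(): the state, without advancing time (a new reading comes with each control period).
- optics.snapshot(name): name is "side" or "top"; returns (picture, depth): 400x640x3 uint8, red, green, blue; 400x640 float32, m along the optical axis (not along the pixel's ray), 0 where there is no reading.
- optics.camera_params(name): a dict with "fx", "fy", "cx", "cy" (pixels), "R" (3x3) and "t" (3): a world point X has camera coordinates R X + t. Camera axes: x right, y down, z forward; pixel columns grow to the right and rows downward; lengths in m; the calibration is good to about 2 mm. A picture is of the moment at which its call begins. camera_params takes no time and is no camera call.
- arm.hand_in(): hands the job in; it is judged then, once.
The state is a dict: "t": time; "joints": joint angles; "joint_vel": joint speeds; "tau": joint torques, N m; "tool_pos": TCP position; "tool_rot": TCP orientation; "force": force on the tool from outside, world axes, zero at the start; "torque": the same for the moment, N m; "width": finger opening in m; "grasp_force": force on a finger pad.
Only numpy, scipy, OpenCV 4.12 (cv2) and the standard library are available. Lean on these libraries where they do the work, as an engineer would, in place of code of your own. Each camera call takes 0.05 s, during which the arm holds its last target. There are 200 camera calls.

## Working session

There is one attempt and no reset: what is moved stays moved. The work goes in short steps, Python scripts to look and compute and a shell command to move; the robot and the scene stay as the last step left them, time stands still between calls to the robot, and variables do not carry over. Pictures are saved under pics/ and viewed, at most 10 in all, crops included, and the job is handed in when it is done.

```bash
mkdir -p pics; ls; python3 - <<'E'
from bench import arm, optics
import cv2,numpy as np
for n in("top","side"):
    p,d=optics.snapshot(n); cv2.imwrite(f"pics/{n}0.png",p[:,:,::-1]); np.savez(f"{n}0.npz",p=p,d=d); print(n,optics.camera_params(n))
o=arm.get_obs(); print(o)
E
```

```text
pics
top {'fx': 407.5337577126051, 'fy': 407.5337577126051, 'cx': 310.5901435771705, 'cy': 193.30575834826007, 'R': array([[-0.01084372, -0.99994044, -0.00123742],
       [-0.97751877,  0.01086115, -0.21056848],
       [ 0.21056937, -0.00107374, -0.97757833]]), 't': array([0.01974867, 0.54358616, 1.06561566])}
side {'fx': 455.985438869085, 'fy': 455.985438869085, 'cx': 323.5417227079219, 'cy': 198.97261990962926, 'R': array([[-0.68593023, -0.72744093,  0.0181499 ],
       [-0.46675293,  0.42070899, -0.77791108],
       [ 0.55824853, -0.54206425, -0.6281122 ]]), 't': array([0.36938737, 0.30338115, 1.39579146])}
{'t': 0.1, 'joints': array([-1.26196218e+00,  2.76544715e-01,  1.50603646e+00,  2.22244868e-05,
        1.36072841e+00, -1.20987698e-01]), 'joint_vel': array([ 0.00015255, -0.00284531, -0.00347893, -0.00128212,  0.00052122,
       -0.0023677 ]), 'tau': array([ 7.39165007e-04, -4.17701197e+01, -2.46405941e+01, -2.78974594e-04,
        5.85688758e-03,  6.74289893e-06]), 'tool_pos': array([ 0.23946525, -0.52222029,  0.23050691]), 'tool_rot': array([-8.55701886e-04,  9.76995531e-01,  2.13258047e-01, -6.96933747e-05]), 'force': array([-0.22321272, -0.16220124, -0.3545766 ]), 'torque': array([0.0186259 , 0.00070332, 0.02945946]), 'grasp_force': 0.0, 'width': 0.0853690571286345}
```

View pics/top0.png

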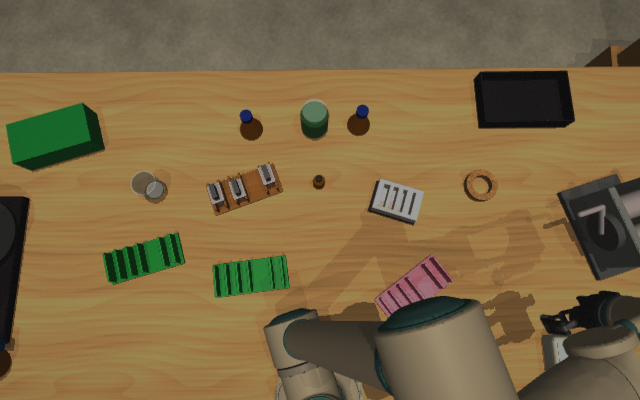

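View pics/side0.png

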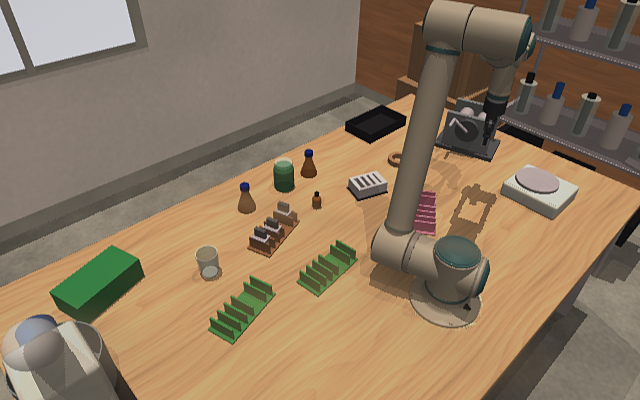

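Top view: wooden stand at (245,190), its lone plate at its right end (267,175), the other two at (217,194) and (238,188). The look-alikes are green at (145,258) and (251,276) and pink at (413,287). The rack is at (397,200) and the dropper at (319,182). I choose the brown stand's plate at (267,175), and check it in a close crop.

```bash
cat > h.py <<'E'
import numpy as np,cv2
from bench import arm,optics
def pts(n,d):
    "depth image -> world points HxWx3"
    c=optics.camera_params(n); v,u=np.mgrid[:400,:640]
    P=np.stack([(u-c['cx'])/c['fx']*d,(v-c['cy'])/c['fy']*d,d],-1)
    return (P-c['t'])@c['R']
def ray(n,uv,z):
    "pixel(s) -> world points on plane height z"
    c=optics.camera_params(n); uv=np.atleast_2d(uv).astype(float)
    r=np.c_[(uv[:,0]-c['cx'])/c['fx'],(uv[:,1]-c['cy'])/c['fy'],np.ones(len(uv))]@c['R']
    o=-c['R'].T@c['t']; return o+r*((z-o[2])/r[:,2])[:,None]
def proj(n,X):
    c=optics.camera_params(n); q=np.atleast_2d(X)@c['R'].T+c['t']; return np.c_[c['fx']*q[:,0]/q[:,2]+c['cx'],c['fy']*q[:,1]/q[:,2]+c['cy']]
def rect(m,P):
    r=cv2.minAreaRect((P[m][:,:2]*1000).astype(np.float32)); return np.round(r[0],1),np.round(r[1],1),round(r[2],1),m.sum()
E
python3 - <<'E'
from h import *
a=np.load('top0.npz');p=a['p'];P=pts('top',a['d']);z=P[...,2]
def box(u0,v0,u1,v1):
    m=np.zeros((400,640),bool);m[v0:v1,u0:u1]=1;return m
print('table z',np.median(z[205:225,290:310]))
R=box(360,170,430,235); print('rack top',rect(R&(z>.04),P), np.median(z[R&(z>.04)]))
print('rack hi only',rect(R&(z>.046),P))
S=box(200,155,290,225); print('stand',rect(S&(z>.035),P))
for nm,b in dict(lone=(253,155,282,192),mid=(227,170,249,205),left=(203,175,227,215)).items():
    B=box(*b)
    print(nm,'bar',rect(B&(z>.078),P),np.median(z[B&(z>.078)]),'shoulder+',rect(B&(z>.0535),P))
print('dropper',rect(box(305,165,335,195)&(z>.02),P))
c1=cv2.resize(p[150:220,195:295],None,fx=7,fy=7,interpolation=2)[:,:,::-1]
c2=cv2.resize(p[170:230,360:435],None,fx=7,fy=7,interpolation=2)[:,:,::-1]
c=np.zeros((490,800,3),np.uint8);c[:,:]=0
c1=cv2.resize(c1,(420,294));c2=cv2.resize(c2,(375,300));c=np.zeros((300,800,3),np.uint8);c[:294,:420]=c1;c[:,425:]=c2
cv2.imwrite('pics/crop1.png',c)
E
```

```text
table z -0.001038874878401634
rack top (array([ 420.1, -152.7]), array([143.6, 378. ]), 54.7, np.int64(1105)) 0.048758572349469946
rack hi only (array([ 419.2, -152.1]), array([143.6, 375.9]), 54.7, np.int64(952))
stand (array([442.6, 160.3]), array([353.1, 186.6]), 19.7, np.int64(977))
lone bar (array([461.6,  83.2]), array([337.3,  14.5]), 21.4, np.int64(80)) 0.0868903235060215 shoulder+ (array([463.5,  86.8]), array([343.1,  35.8]), 20.3, np.int64(208))
mid bar (array([437.7, 127.3]), array([343.6,  22.5]), 37.0, np.int64(85)) 0.08624040938916241 shoulder+ (array([438.4, 134.2]), array([351.8,  43.4]), 35.2, np.int64(204))
left bar (array([429.6, 158.8]), array([376.6,  28.2]), 45.3, np.int64(87)) 0.08654080743201584 shoulder+ (array([429.8, 166.8]), array([386.9,  51.2]), 43.5, np.int64(211))
dropper (array([453.4,  -5. ]), array([ 31.1, 293.4]), 88.3, np.int64(127))
```

View pics/crop1.png

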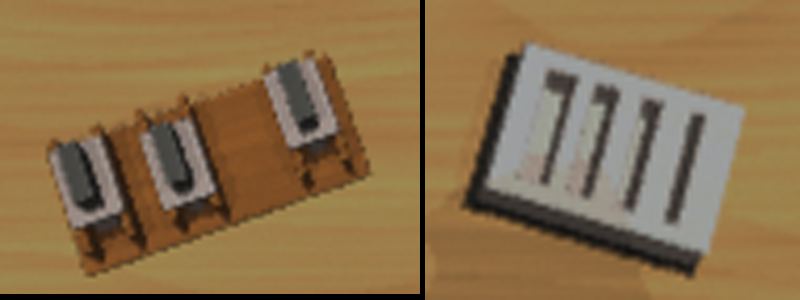

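The crop confirms it: the lone plate is at the stand's right (-y) end, a wooden stand with two plates left, and the rack's narrowest slot is at the right (-y) end.

```bash
python3 - <<'E'
from h import *
for n in('top','side'):
    a=np.load(n+'0.npz');P=pts(n,a['d']);z=P[...,2]
    c=optics.camera_params(n); print(n,'cam',np.round(-c['R'].T@c['t'],3))
    def near(x,y,r): return np.hypot(P[...,0]-x,P[...,1]-y)<r
    def fit(m,h):
        m=cv2.morphologyEx(m.astype(np.uint8),cv2.MORPH_CLOSE,np.ones((3,3)))
        v,u=np.nonzero(m); w=ray(n,np.c_[u,v],h)[:,:2]*1000
        r=cv2.minAreaRect(w.astype(np.float32)); print('   ',np.round(r[0],1),np.round(r[1],1),round(r[2],1),len(u),'mean',np.round(w.mean(0),1),'z',np.round(np.median(z[m>0]),4))
    for nm,x,y in(('lone',.475,.095),('mid',.45,.17),('left',.43,.22)):
        print(nm,'bar');fit(near(x,y,.035)&(z>.078)&(z<.1),.088)
        print(nm,'shoulder');fit(near(x,y,.04)&(z>.052)&(z<.1),.056)
    print('rack');fit(near(.42,-.19,.09)&(z>.045)&(z<.06),.05)
    print('dropper');fit(near(.45,0,.04)&(z>.02)&(z<.1),.07)
    m=near(.42,-.19,.09)&(z>.045)&(z<.06); print(P[m].mean(0))
E
```

```text
top cam [0.307 0.015 1.156]
lone bar
    [0. 0.] [0. 0.] 0.0 0 mean [nan nan] z nan
lone shoulder
    [0. 0.] [0. 0.] 0.0 0 mean [nan nan] z nan
mid bar
    [0. 0.] [0. 0.] 0.0 0 mean [nan nan] z nan
mid shoulder
    [0. 0.] [0. 0.] 0.0 0 mean [nan nan] z nan
left bar
    [0. 0.] [0. 0.] 0.0 0 mean [nan nan] z nan
left shoulder
    [0. 0.] [0. 0.] 0.0 0 mean [nan nan] z nan
rack
    [ 495.  -214.2] [108.2  20.3] 72.3 190 mean [ 492.9 -213.2] z 0.0487
dropper
    [0. 0.] [0. 0.] 0.0 0 mean [nan nan] z nan
[ 0.49273982 -0.21357674  0.04896658]
side cam [-0.384  0.898  1.106]
lone bar
    [0. 0.] [0. 0.] 0.0 0 mean [nan nan] z nan
lone shoulder
    [0. 0.] [0. 0.] 0.0 0 mean [nan nan] z nan
mid bar
    [0. 0.] [0. 0.] 0.0 0 mean [nan nan] z nan
mid shoulder
    [0. 0.] [0. 0.] 0.0 0 mean [nan nan] z nan
left bar
    [0. 0.] [0. 0.] 0.0 0 mean [nan nan] z nan
left shoulder
    [0. 0.] [0. 0.] 0.0 0 mean [nan nan] z nan
rack
    [ 496.  -209.3] [110.   29.1] 73.1 92 mean [ 491.5 -212.8] z 0.0507
dropper
    [0. 0.] [0. 0.] 0.0 0 mean [nan nan] z nan
[ 0.49054859 -0.21081541  0.05109406]<stdin>:9: RuntimeWarning: Mean of empty slice.
  ret = um.true_divide(
  return _methods._mean(a, axis=axis, dtype=dtype,
  ret = ret.dtype.type(ret / rcount)
```

```bash
cat > fit.py <<'E'
from h import *
g=dict(lone=ray('top',[267,176],.07)[0],mid=ray('top',[238,188],.07)[0],left=ray('top',[216,194],.07)[0],rack=ray('top',[397,200],.05)[0],dropper=ray('top',[319,182],.05)[0])
def fit(n,P,m,h):
    z=P[...,2]
    m=cv2.morphologyEx(m.astype(np.uint8),cv2.MORPH_CLOSE,np.ones((3,3)))
    k,l,s,_=cv2.connectedComponentsWithStats(m); 
    if k<2: print('none');return
    m=l==1+np.argmax(s[1:,4])
    v,u=np.nonzero(m); w=ray(n,np.c_[u,v],h)[:,:2]*1000
    r=cv2.minAreaRect(w.astype(np.float32)); e,V=np.linalg.eigh(np.cov(w.T)); V=V[:,1]
    print('   ',np.round(r[0],1),np.round(r[1],1),round(r[2],1),len(u),'mean',np.round(w.mean(0),1),'pca',np.round(np.degrees(np.arctan2(V[1],V[0]))%180,1),'z',np.round(np.median(z[m]),4))
E
python3 - <<'E'
from fit import *
print(g)
for n in('top','side'):
    a=np.load(n+'0.npz');P=pts(n,a['d']);z=P[...,2]
    def near(k,r): return np.hypot(P[...,0]-g[k][0],P[...,1]-g[k][1])<r
    for nm in('lone','mid','left'):
        print(n,nm,'bar');fit(n,P,near(nm,.035)&(z>.078)&(z<.1),.088)
        print('  shoulder');fit(n,P,near(nm,.037)&(z>.0525)&(z<.1),.056)
    print('rack');fit(n,P,near('rack',.09)&(z>.043)&(z<.06),.05)
    print('dropper');fit(n,P,near('dropper',.04)&(z>.02)&(z<.1),.06)
E
```

```text
{'lone': array([0.59120984, 0.13321913, 0.07      ]), 'mid': array([0.55820952, 0.21213685, 0.07      ]), 'left': array([0.54209128, 0.27167687, 0.07      ]), 'rack': array([ 0.52387387, -0.22502799,  0.05      ]), 'dropper': array([ 0.57751165, -0.01006722,  0.05      ])}
top lone bar
    [598.7 137.1] [41.  13.7] 18.5 77 mean [598.6 136.9] pca 19.5 z 0.0869
  shoulder
    [596.4 136. ] [66.3 35.9] 20.8 249 mean [598.9 136.7] pca 21.4 z 0.0562
top mid bar
    [558.7 217.7] [40.9 14.1] 20.9 80 mean [558.6 217.7] pca 20.5 z 0.0861
  shoulder
    [557.3 217.3] [62.9 35.6] 19.5 249 mean [559.8 218.2] pca 22.7 z 0.0565
top left bar
    [546.8 276.8] [41.5 15.1] 19.9 86 mean [546.6 277. ] pca 19.4 z 0.0865
  shoulder
    [545.7 277.4] [63.1 35.3] 19.8 252 mean [547.3 278.1] pca 16.4 z 0.057
rack
    [ 525.9 -226.8] [126.4  87.5] 71.7 1114 mean [ 524.2 -231.1] pca 72.4 z 0.0486
dropper
    [578.   -8.5] [30.5 34.2] 89.3 125 mean [577.7  -8.2] pca 170.5 z 0.0465
side lone bar
    [596.5 144.9] [45.1 27. ] 20.7 58 mean [596.1 143.3] pca 8.1 z 0.088
  shoulder
    [605.9 132. ] [79. 63.] 20.7 169 mean [607.3 133. ] pca 159.5 z 0.0671
side mid bar
    [554.7 225.3] [45.6 24.9] 21.8 64 mean [556.2 225.4] pca 18.0 z 0.0881
  shoulder
    [565.9 214.8] [76.5 58.9] 16.7 190 mean [565.8 216.4] pca 164.0 z 0.0662
side left bar
    [543.5 285.2] [47.3 25.4] 18.4 67 mean [543.8 284.4] pca 9.6 z 0.088
  shoulder
    [554.7 272. ] [80.4 64. ] 16.7 200 mean [553.3 276.1] pca 164.1 z 0.0661
rack
    [ 521.9 -220.6] [132. 101.] 72.2 493 mean [ 523.5 -221.3] pca 74.8 z 0.0497
dropper
    [568.7  11. ] [29.4 81.9] 47.0 104 mean [565.3  13.3] pca 137.8 z 0.0452
```

```bash
python3 -m inch '[[[60,37,-28,0,0,0,0],[60,37,-28,0,0,0,0],[60,37,-28,0,0,0,0],[60,37,-28,0,0,0,0],[60,37,-28,0,0,0,0],[60,37,-28,0,0,0,0],[60,37,-28,0,0,0,0],[60,37,-28,0,0,0,0],[60,37,-28,0,0,0,0],[60,37,-28,0,0,0,0]]]' 40; python3 -m inch '[[[60,37,-28,0,0,0,0],[60,37,-28,0,0,0,0],[60,37,-28,0,0,0,0],[60,37,-28,0,0,0,0],[60,37,-28,10,0,0,0],[60,0,0,20,0,0,2],[60,0,0,20,0,0,2],[60,0,0,0,0,0,0]]]'
python3 - <<'E'
from h import *
o=arm.get_obs();w=o['tool_rot'];print(o['t'],o['tool_pos'],2*np.degrees(np.arctan2(w[2],w[1])),w,o['force'],o['width'],o['joints'])
E
```

```text
t: 1.1
tool_pos: [0.4596, -0.1121, 0.2311]
tool_rot: [0.0, 0.977, 0.213, -0.0]
force: [1.4, -0.4, 0.1]
width: 0.0599
grasp_force: 0.0
t: 1.9
tool_pos: [0.5667, 0.0908, 0.1779]
tool_rot: [-0.0, 0.984, 0.18, -0.004]
force: [-1.7, -0.0, -0.7]
width: 0.0598
grasp_force: 0.0
1.9 [0.56670463 0.09081065 0.17791221] 20.690581621277158 [-4.65742600e-04  9.83736421e-01  1.79578622e-01 -3.73585355e-03] [-1.68593729 -0.0421954  -0.69985663] 0.05981370798972237 [ 3.77665539e-02  3.12608319e-01  1.58814581e+00 -1.48954174e-04
  1.24836677e+00  1.24749184e+00]
```

```bash
cat > rem.py <<'E'
import sys
from h import *
from scipy.spatial.transform import Rotation as Ro
o=arm.get_obs();q=o['tool_rot'];M=Ro.from_quat([q[1],q[2],q[3],q[0]]).as_matrix()
tgt=np.array(list(map(float,sys.argv[1:4])))
yaw=np.degrees(np.arctan2(M[1,0],M[0,0]))
print('t',round(o['t'],2),'pos',np.round(o['tool_pos']*1000,1),'yaw',round(yaw,2),'down',np.round(M[:,2],4),'remain tool mm',np.round(M.T@(tgt-o['tool_pos']*1000),1),'turn z',round(yaw-float(sys.argv[4]),2))
print('F',np.round(o['force'],2),'T',np.round(o['torque'],2),'w',round(o['width']*1000,2),'g',round(o['grasp_force'],1))
E
python3 -m inch '[[[60,23,-15,25,0,0,0],[60,23,-15,25,0,0,0],[60,0,0,0,0,0,0],[60,0,0,0,0,0,0]]]'; python3 rem.py 598.7 137.1 60 20.4
```

```text
t: 2.3
tool_pos: [0.6015, 0.1344, 0.1313]
tool_rot: [0.0, 0.984, 0.179, -0.001]
force: [0.3, -0.2, -0.9]
width: 0.0599
grasp_force: 0.0
t 2.3 pos [601.5 134.4 131.3] yaw 20.68 down [-1.1e-03 -6.0e-04 -1.0e+00] remain tool mm [-1.6 -3.6 71.3] turn z 0.28
F [ 0.3  -0.22 -0.88] T [-0.02 -0.07  0.02] w 59.95 g 0.0
```

```bash
python3 -m inch '[[[40,-1.6,-3.6,20,0,0,0.2],[40,0,0,20,0,0,0],[40,0,0,20,0,0,0],[40,0,0,11,0,0,0],[40,0,0,0,0,0,0],[40,0,0,0,0,0,0]]]'; python3 rem.py 598.7 137.1 60 20.4
```

```text
t: 2.9
tool_pos: [0.5995, 0.137, 0.0615]
tool_rot: [0.0, 0.984, 0.177, 0.001]
force: [0.4, -0.1, -0.4]
width: 0.0404
grasp_force: 0.0
t 2.9 pos [599.5 137.   61.5] yaw 20.4 down [ 0.0018 -0.     -1.    ] remain tool mm [-0.7 -0.4  1.5] turn z 0.0
F [ 0.36 -0.12 -0.39] T [ 0.03 -0.01 -0.03] w 40.39 g 0.0
```

```bash
python3 - <<'E'
from h import *
p,d=optics.snapshot('side'); c=cv2.resize(p[170:270,230:330],None,fx=5,fy=5,interpolation=2)
q,d=optics.snapshot('top'); np.save('t1.npy',q)
e=cv2.resize(q[140:220,200:300],(300,240),interpolation=2)
o=np.zeros((500,800,3),np.uint8);o[:,:500]=c;o[:240,500:]=e
cv2.imwrite('pics/g1.png',o[:,:,::-1])
E
```

```text
(no output)
```

View pics/g1.png

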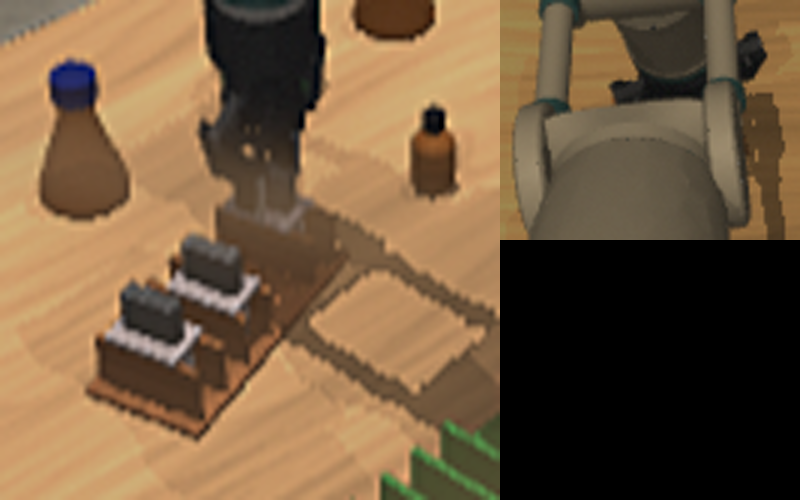

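The fingers straddle the lone plate (crop (265,190)), and the others hang untouched at (210,265) and (155,315). Closing.

```bash
python3 -m inch '[[[5,0,0,0,0,0,0],[5,0,0,0,0,0,0],[5,0,0,0,0,0,0],[5,0,0,0,0,0,0],[5,0,0,0,0,0,0]]]' 40; python3 rem.py 598.7 137.1 60 20.4; python3 -m inch '[[[5,0,0,-5,0,0,0],[5,0,0,-15,0,0,0],[5,0,0,-25,0,0,0],[5,0,0,-25,0,0,0],[5,0,0,-30,0,0,0],[5,0,0,0,0,0,0],[5,0,0,0,0,0,0],[5,0,0,0,0,0,0]]]'; python3 rem.py 598.7 137.1 60 20.4
python3 - <<'E'
from h import *
p,d=optics.snapshot('side');np.savez('lift.npz',p=p,d=d); c=cv2.resize(p[120:220,230:330],None,fx=5,fy=5,interpolation=2)
q,d=optics.snapshot('top')
e=cv2.resize(q[140:220,200:300],(300,240),interpolation=2)
o=np.zeros((500,800,3),np.uint8);o[:,:500]=c;o[:240,500:]=e
cv2.imwrite('pics/g2.png',o[:,:,::-1])
E
```

```text
t: 3.5
tool_pos: [0.5994, 0.1376, 0.0612]
tool_rot: [-0.0, 0.984, 0.177, 0.001]
force: [-0.5, -0.5, 5.8]
width: 0.0135
grasp_force: 39.9
t 3.5 pos [599.4 137.6  61.2] yaw 20.43 down [ 1.5e-03  3.0e-04 -1.0e+00] remain tool mm [-0.8  0.3  1.2] turn z 0.03
F [-0.51 -0.52  5.8 ] T [ 0.12  0.15 -0.03] w 13.5 g 39.9
t: 4.3
tool_pos: [0.5975, 0.1372, 0.1585]
tool_rot: [-0.0, 0.984, 0.177, -0.002]
force: [-0.6, -0.1, -1.4]
width: 0.0134
grasp_force: 39.0
t 4.3 pos [597.5 137.2 158.5] yaw 20.42 down [-3.4e-03 -5.0e-04 -1.0e+00] remain tool mm [ 1.4  0.6 98.5] turn z 0.02
F [-0.62 -0.11 -1.37] T [-0.03  0.   -0.06] w 13.38 g 39.0
```

View pics/g2.png

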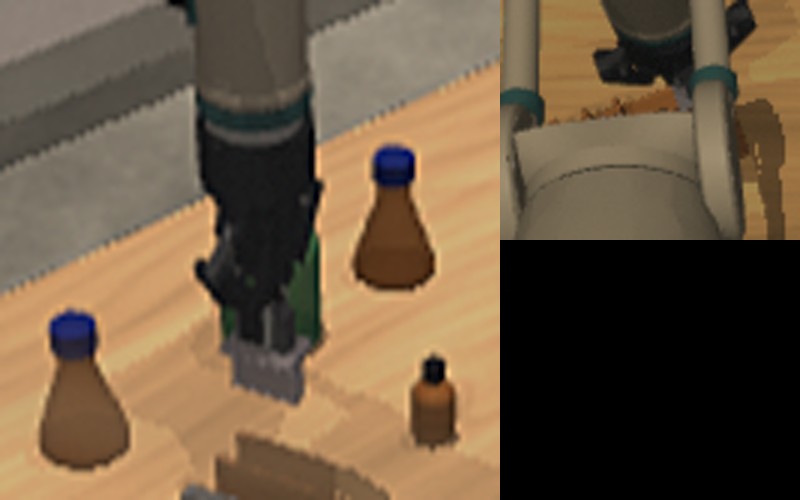

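Plate is held and clear of the stand (crop (265,370)). Now I refine the rack pose from the first top picture: white top face outline and intensity profile.

```bash
python3 - <<'E'
from h import *
for n,b in(('top',(365,172,430,230)),('side',(340,165,392,205))):
    p=np.load(n+'0.npz')['p'].astype(int); u0,v0,u1,v1=b
    m=np.zeros((400,640),np.uint8); s=p[v0:v1,u0:u1]; 
    m[v0:v1,u0:u1]=((s.max(2)-s.min(2)<35)&(s.mean(2)>95))
    m=cv2.morphologyEx(m,cv2.MORPH_CLOSE,np.ones((7,7)))
    k,l,st,_=cv2.connectedComponentsWithStats(m); m=(l==1+np.argmax(st[1:,4])).astype(np.uint8)
    c=cv2.findContours(m,0,1)[0][0][:,0]; w=ray(n,c,.05)[:,:2]*1000
    r=cv2.minAreaRect(w.astype(np.float32)); mo=cv2.moments(w.astype(np.float32)[:,None])
    print(n,'rect',r,'area',mo['m00'],'centroid',mo['m10']/mo['m00'],mo['m01']/mo['m00'])
    if n=='top':
        C=np.array([mo['m10'],mo['m01']])/mo['m00']/1000; g=p.mean(2).astype(np.float32)
        for th in(-17.3,-18.,-18.7):
          t=np.radians(th);ex=np.array([np.cos(t),np.sin(t)]);ey=np.array([-np.sin(t),np.cos(t)])
          ys=np.arange(-70,71,1.); xs=np.arange(-24,25,1.)
          X=C+ (xs[:,None,None]*ex+ys[None,:,None]*ey)/1000
          uv=proj(n,np.c_[X.reshape(-1,2),np.full(X.size//2,.05)]).reshape(len(xs),len(ys),2).astype(np.float32)
          pr=cv2.remap(g,uv[...,0],uv[...,1],1)
          print(th,'sharp',np.abs(np.diff(pr.mean(0))).sum())
          if th==-18.: print(dict(zip(ys.astype(int).tolist(),pr.mean(0).astype(int).tolist())))
          # along-x profile on slot bars
          xs2=np.arange(-50,51,1.); yy=np.arange(-41,-36,1.)
          X=C+(xs2[:,None,None]*ex+yy[None,:,None]*ey)/1000
          uv=proj(n,np.c_[X.reshape(-1,2),np.full(X.size//2,.05)]).reshape(len(xs2),len(yy),2).astype(np.float32)
          if th==-18.: print('x',dict(zip(xs2.astype(int).tolist(),cv2.remap(g,uv[...,0],uv[...,1],1).mean(1).astype(int).tolist())))
E
```

```text
top rect ((526.3359375, -227.23123168945312), (125.61390686035156, 85.8880615234375), 71.98802185058594) area 10266.442372132791 centroid 526.3692007053047 -227.21751365568133
-17.3 sharp 922.8473
-18.0 sharp 923.81006
{-70: 120, -69: 120, -68: 120, -67: 120, -66: 122, -65: 125, -64: 130, -63: 139, -62: 147, -61: 153, -60: 155, -59: 156, -58: 156, -57: 156, -56: 156, -55: 156, -54: 156, -53: 156, -52: 156, -51: 156, -50: 156, -49: 156, -48: 156, -47: 155, -46: 153, -45: 146, -44: 132, -43: 109, -42: 84, -41: 65, -40: 57, -39: 57, -38: 63, -37: 76, -36: 96, -35: 119, -34: 139, -33: 150, -32: 155, -31: 156, -30: 156, -29: 156, -28: 156, -27: 156, -26: 156, -25: 156, -24: 156, -23: 156, -22: 154, -21: 150, -20: 140, -19: 120, -18: 96, -17: 74, -16: 62, -15: 60, -14: 67, -13: 82, -12: 104, -11: 125, -10: 138, -9: 143, -8: 145, -7: 147, -6: 151, -5: 154, -4: 156, -3: 156, -2: 156, -1: 155, 0: 155, 1: 155, 2: 154, 3: 151, 4: 144, 5: 130, 6: 107, 7: 83, 8: 67, 9: 64, 10: 71, 11: 89, 12: 112, 13: 131, 14: 141, 15: 143, 16: 143, 17: 143, 18: 142, 19: 142, 20: 143, 21: 147, 22: 152, 23: 155, 2
[... 789 characters left out ...]
 62, -9: 62, -8: 62, -7: 64, -6: 65, -5: 65, -4: 65, -3: 64, -2: 62, -1: 61, 0: 62, 1: 62, 2: 62, 3: 62, 4: 62, 5: 63, 6: 64, 7: 65, 8: 67, 9: 66, 10: 64, 11: 64, 12: 64, 13: 64, 14: 64, 15: 64, 16: 63, 17: 64, 18: 64, 19: 64, 20: 63, 21: 62, 22: 62, 23: 62, 24: 62, 25: 63, 26: 64, 27: 65, 28: 65, 29: 67, 30: 69, 31: 83, 32: 105, 33: 128, 34: 140, 35: 147, 36: 153, 37: 155, 38: 155, 39: 156, 40: 154, 41: 151, 42: 147, 43: 139, 44: 129, 45: 121, 46: 118, 47: 118, 48: 118, 49: 118, 50: 119}
-18.7 sharp 920.8155
side rect ((509.70343017578125, -205.28775024414062), (147.39102172851562, 123.92637634277344), 72.11129760742188) area 11845.424937080359 centroid 518.6467547898121 -219.83313845479657
```

```bash
python3 -m inch '[[[5,-22,35,0,0,0,0],[5,-22,35,0,0,0,0],[5,-22,35,0,0,0,0],[5,-22,35,0,0,0,0],[5,-22,35,0,0,0,0],[5,-22,35,0,0,0,0],[5,-22,35,0,0,0,0],[5,-22,35,0,0,0,0],[5,-22,35,0,0,0,0],[5,-20,33,0,0,0,0]]]' 60 >/dev/null; python3 -m inch '[[[5,0,0,0,0,0,7.7],[5,0,0,0,0,0,7.7],[5,0,0,0,0,0,7.7],[5,0,0,0,0,0,7.7],[5,0,0,0,0,0,7.6],[5,0,0,0,0,0,0],[5,0,0,0,0,0,0]]]' >/dev/null; python3 rem.py 515.3 -264.7 105 -18
```

```text
t 6.1 pos [ 515.6 -264.6  159.5] yaw -17.82 down [-1.3e-03  8.0e-04 -1.0e+00] remain tool mm [-0.2  0.2 54.5] turn z 0.18
F [ 0.07  0.33 -1.68] T [ 0.05 -0.05  0.04] w 12.47 g 63.9
```

```bash
python3 -m inch '[[[5,0,0,20,0,0,0.2],[5,0,0,20,0,0,0],[5,0,0,15,0,0,0],[5,0,0,0,0,0,0],[5,0,0,0,0,0,0],[5,0,0,0,0,0,0]]]' >/dev/null; python3 rem.py 515.3 -264.7 97 -18; python3 -m inch '[[[5,0,0,1.5,0,0,0],[5,0,0,1.5,0,0,0],[5,0,0,1,0,0,0],[5,0,0,0,0,0,0]]]' >/dev/null; python3 rem.py 515.3 -264.7 97 -18;
```

```text
t 6.7 pos [ 516.7 -265.2  106.2] yaw -18.13 down [ 0.0015 -0.0011 -1.    ] remain tool mm [-1.5 -0.1  9.2] turn z -0.13
F [ 0.66  0.44 -0.54] T [-0.06  0.01 -0.  ] w 13.03 g 64.0
t 7.1 pos [ 515.9 -264.7  101.3] yaw -18.17 down [-0. -0. -1.] remain tool mm [-0.6  0.2  4.3] turn z -0.17
F [ 0.23  0.1  -0.89] T [ 0.   -0.01 -0.05] w 12.9 g 64.0
```

```bash
python3 -m inch '[[[5,0,0,1,0,0,0],[5,0,0,1,0,0,0],[5,0,0,0.5,0,0,0],[5,0,0,0,0,0,0]]]' | grep -E "pos|force"; python3 -m inch '[[[5,0,0,0.5,0,0,0],[5,0,0,0.5,0,0,0],[5,0,0,0,0,0,0]]]' |grep -E "pos|force" ;python3 rem.py 515.3 -264.7 97 -18;
```

```text
tool_pos: [0.5159, -0.2648, 0.0987]
force: [0.3, -0.8, -1.6]
grasp_force: 64.0
tool_pos: [0.516, -0.2648, 0.0977]
force: [0.8, -0.5, -1.7]
grasp_force: 63.9
t 7.8 pos [ 516.  -264.8   97.7] yaw -18.17 down [-1.e-04 -0.e+00 -1.e+00] remain tool mm [-0.6  0.1  0.7] turn z -0.17
F [ 0.8  -0.47 -1.68] T [-0.    0.07  0.05] w 12.81 g 63.9
```

```bash
for i in 1; do python3 -m inch '[[[5,0,0,0.4,0,0,0],[5,0,0,0.4,0,0,0],[5,0,0,0,0,0,0]]]' | grep -E "pos|force"; done; python3 -m inch '[[[5,0,0,0.3,0,0,0],[5,0,0,0,0,0,0]]]' |grep -E "pos|force" ;python3 rem.py 515.3 -264.7 97 -18;
```

```text
tool_pos: [0.516, -0.2648, 0.097]
force: [0.1, -0.3, -1.1]
grasp_force: 64.0
tool_pos: [0.516, -0.2648, 0.097]
force: [-1.1, 0.8, -0.4]
grasp_force: 64.1
t 8.3 pos [ 516.  -264.8   97. ] yaw -18.18 down [ 2.e-04 -2.e-04 -1.e+00] remain tool mm [-0.7  0.1 -0. ] turn z -0.18
F [-1.1   0.76 -0.38] T [ 0.03  0.08 -0.04] w 12.84 g 64.1
```

```bash
python3 -m inch '[[[5,0,0,0.4,0,0,0],[5,0,0,0,0,0,0],[5,0,0,0,0,0,0]]]' | grep -E "pos|force"; python3 rem.py 515.3 -264.7 97 -18;  python3 -m inch '[[[5,0,0,0.4,0,0,0],[5,0,0,0,0,0,0],[5,0,0,0,0,0,0]]]' |grep -E "pos|force" ;python3 rem.py 515.3 -264.7 97 -18;
```

```text
tool_pos: [0.5161, -0.2648, 0.0967]
force: [-0.4, 0.5, 3.5]
grasp_force: 64.6
t 8.6 pos [ 516.1 -264.8   96.7] yaw -18.17 down [ 4.e-04 -4.e-04 -1.e+00] remain tool mm [-0.8  0.1 -0.3] turn z -0.17
F [-0.39  0.51  3.52] T [0.1  0.15 0.03] w 12.89 g 64.6
tool_pos: [0.516, -0.2648, 0.0966]
force: [-1.3, 1.6, 6.8]
grasp_force: 65.1
t 8.9 pos [ 516.  -264.8   96.6] yaw -18.17 down [ 4.e-04 -4.e-04 -1.e+00] remain tool mm [-0.7  0.1 -0.4] turn z -0.17
F [-1.33  1.63  6.79] T [0.18 0.3  0.01] w 12.65 g 65.1
```

Slot 0 refuses at TCP z≈96.9, with about 8 N of contact. On to slot 1.

```bash
python3 -m inch '[[[5,0,0,-4,0,0,0],[5,0,0,-4,0,0,0],[5,0,-13,0,0,0,0],[5,0,-13,0,0,0,0],[5,0,0,2,0,0,0],[5,0,0,2,0,0,0],[5,0,0,2,0,0,0],[5,0,0,0,0,0,0],[5,0,0,0,0,0,0]]]' >/dev/null; python3 rem.py 523.3 -240 97 -18;  python3 -m inch '[[[5,0,0,1,0,0,0],[5,0,0,1,0,0,0],[5,0,0,0.4,0,0,0],[5,0,0,0,0,0,0],[5,0,0,0,0,0,0]]]' >/dev/null;python3 rem.py 523.3 -240 97 -18;
```

```text
t 9.8 pos [ 524.  -240.3   97.7] yaw -18.19 down [-2.e-04 -0.e+00 -1.e+00] remain tool mm [-0.8 -0.1  0.7] turn z -0.19
F [-0.49 -0.12 -2.34] T [ 0.03  0.05 -0.05] w 12.95 g 63.9
t 10.3 pos [ 524.3 -240.5   96.6] yaw -18.18 down [ 0.001 -0.001 -1.   ] remain tool mm [-1.1 -0.1 -0.4] turn z -0.18
F [-2.33  0.17  5.45] T [ 0.03  0.27 -0.01] w 13.14 g 64.9
```

```bash
python3 -m inch '[[[5,0,-0.7,0,0,0,0],[5,0,-0.7,0,0,0,0],[5,0,-0.6,0,0,0,0],[5,0,0,0,0,0,0],[5,0,0,0,0,0,0]]]' >/dev/null; python3 rem.py 523.3 -240 97 -18;  python3 -m inch '[[[5,0,1,0,0,0,0],[5,0,1,0,0,0,0],[5,0,1,0,0,0,0],[5,0,1,0,0,0,0],[5,0,0,0,0,0,0],[5,0,0,0,0,0,0]]]' >/dev/null;python3 rem.py 523.3 -240 97 -18;
```

```text
t 10.8 pos [ 524.4 -240.    96.6] yaw -18.13 down [-0.     -0.0037 -1.    ] remain tool mm [-1.1  0.4 -0.4] turn z -0.13
F [-3.73 -3.77  4.67] T [-0.67  0.63 -0.02] w 12.85 g 64.8
t 11.4 pos [ 524.2 -240.7   96.6] yaw -18.23 down [ 0.0019  0.0021 -1.    ] remain tool mm [-1.  -0.4 -0.4] turn z -0.23
F [0.08 3.77 6.91] T [ 0.79 -0.    0.04] w 12.99 g 65.1
```

Slot 1 refuses too, including with small sideways feeling. On to slot 2.

```bash
python3 -m inch '[[[5,0,0,-4,0,0,0],[5,0,-1,-4,0,0,0],[5,0,-13.5,0,0,0,0],[5,0,-13.5,0,0,0,0],[5,0,0,2,0,0,0],[5,0,0,2,0,0,0],[5,0,0,2,0,0,0],[5,0,0,0,0,0,0],[5,0,0,0,0,0,0]]]' >/dev/null; python3 rem.py 531.4 -215.3 97 -18;  python3 -m inch '[[[5,0,0,1,0,0,0],[5,0,0,1,0,0,0],[5,0,0,0.4,0,0,0],[5,0,0,0,0,0,0],[5,0,0,0,0,0,0]]]' >/dev/null;python3 rem.py 531.4 -215.3 97 -18;
```

```text
t 12.3 pos [ 532.1 -215.6   97.3] yaw -18.19 down [-4.e-04 -0.e+00 -1.e+00] remain tool mm [-0.7 -0.1  0.3] turn z -0.19
F [ 0.11 -0.41 -1.21] T [-0.03  0.02 -0.01] w 12.75 g 64.0
t 12.8 pos [ 532.2 -215.4   95.1] yaw -18.18 down [ 0.e+00 -1.e-04 -1.e+00] remain tool mm [-0.8  0.1 -1.9] turn z -0.18
F [-0.53  0.19 -1.87] T [-0.   -0.07 -0.04] w 12.9 g 64.0
```

It enters freely. Go a few mm deeper, watching forces.

```bash
python3 -m inch '[[[5,0,0,1,0,0,0],[5,0,0,1,0,0,0],[5,0,0,1,0,0,0],[5,0,0,1,0,0,0],[5,0,0,1,0,0,0],[5,0,0,0,0,0,0]]]' >/dev/null; python3 rem.py 531.4 -215.3 60 -18; python3 -m inch '[[[5,0,-0.7,0,0,0,0],[5,0,-0.7,0,0,0,0],[5,0,-0.6,0,0,0,0],[5,0,0,0,0,0,0],[5,0,0,0,0,0,0]]]' >/dev/null; python3 rem.py 531.4 -215.3 60 -18;  python3 -m inch '[[[5,0,1,0,0,0,0],[5,0,1,0,0,0,0],[5,0,1,0,0,0,0],[5,0,1,0,0,0,0],[5,0,0,0,0,0,0],[5,0,0,0,0,0,0]]]' >/dev/null;python3 rem.py 531.4 -215.3 60 -18;
```

```text
t 13.4 pos [ 532.1 -215.3   89.9] yaw -18.17 down [-3.e-04  1.e-04 -1.e+00] remain tool mm [-0.7  0.2 29.9] turn z -0.17
F [-0.57  0.36 -2.06] T [ 0.    0.   -0.03] w 12.58 g 64.0
t 13.9 pos [ 532.6 -214.3   90.1] yaw -18.14 down [-4.0e-04 -1.5e-03 -1.0e+00] remain tool mm [-0.8  1.3 30.1] turn z -0.14
F [-1.23 -4.03 -1.67] T [-0.83  0.34  0.07] w 12.87 g 63.8
t 14.5 pos [ 532.  -216.    90.1] yaw -18.2 down [ 7.0e-04  2.3e-03 -1.0e+00] remain tool mm [-0.7 -0.4 30.1] turn z -0.2
F [ 1.4   5.1  -0.69] T [ 1.04 -0.42  0.08] w 12.88 g 64.0
```

Sideways play is about 1 mm (4–5 N on each wall), so slot 2 is the fitting slot. Centre and go down.

```bash
python3 -m inch '[[[5,0,-1.2,0,0,0,0],[5,0,-1,0,0,0,0],[5,0,0,3,0,0,0],[5,0,0,4,0,0,0],[5,0,0,4,0,0,0],[5,0,0,4,0,0,0],[5,0,0,4,0,0,0],[5,0,0,0,0,0,0]]]' >/dev/null; python3 rem.py 531.4 -215.3 60 -18;
```

```text
t 15.3 pos [ 531.6 -215.3   70.2] yaw -18.17 down [-1.7e-03  2.0e-04 -1.0e+00] remain tool mm [-0.2  0.1 10.2] turn z -0.17
F [ 0.8   0.21 -2.19] T [ 0.01 -0.03 -0.03] w 12.75 g 63.9
```

```bash
python3 -m inch '[[[5,0,0,2,0,0,0],[5,0,0,2,0,0,0],[5,0,0,2,0,0,0],[5,0,0,1.5,0,0,0],[5,0,0,1,0,0,0],[5,0,0,0,0,0,0],[5,0,0,0,0,0,0]]]' >/dev/null; python3 rem.py 531.4 -215.3 60.8 -18;  python3 -m inch '[[[5,0,0,0.5,0,0,0],[5,0,0,0.4,0,0,0],[5,0,0,0,0,0,0],[5,0,0,0,0,0,0]]]' >/dev/null;python3 rem.py 531.4 -215.3 60.8 -18;
```

```text
t 16.0 pos [ 532.3 -215.2   62.7] yaw -18.17 down [ 1.e-04 -1.e-04 -1.e+00] remain tool mm [-0.8  0.4  1.9] turn z -0.17
F [-0.91  0.07 -1.52] T [-0.05 -0.01 -0.01] w 12.99 g 63.9
t 16.4 pos [ 532.3 -215.2   61.7] yaw -18.18 down [ 0.e+00 -1.e-04 -1.e+00] remain tool mm [-0.8  0.3  0.9] turn z -0.18
F [ 0.04  0.36 -1.28] T [-0.06 -0.05  0.  ] w 12.96 g 63.9
```

```bash
python3 -m inch '[[[5,1.5,0,0,0,0,0],[5,1.5,0,0,0,0,0],[5,1.5,0,0,0,0,0],[5,1,0,0,0,0,0],[5,0,0,0,0,0,0],[5,0,0,0,0,0,0]]]' >/dev/null; python3 rem.py 538.1 -217.5 60.8 -18;  python3 -m inch '[[[5,0.7,0,0,0,0,0],[5,0.7,0,0,0,0,0],[5,0,0,0,0,0,0],[5,0,0,0,0,0,0]]]' >/dev/null;python3 rem.py 538.1 -217.5 60.8 -18;
```

```text
t 17.0 pos [ 535.9 -216.4   61.5] yaw -18.16 down [-0.0032  0.0011 -1.    ] remain tool mm [2.4 0.4 0.7] turn z -0.16
F [-5.46  1.13  1.4 ] T [ 0.12  0.9  -0.01] w 12.57 g 64.4
t 17.4 pos [ 536.  -216.4   61.4] yaw -18.15 down [-0.0056  0.0019 -1.    ] remain tool mm [2.3 0.4 0.6] turn z -0.15
F [-7.11  1.51  3.98] T [ 0.22  1.27 -0.02] w 13.02 g 64.7
```

```bash
python3 - <<'E'
from h import *
p,d=optics.snapshot('side'); np.savez('s3.npz',p=p,d=d);c=cv2.resize(p[140:215,325:405],(640,600),interpolation=2)
cv2.imwrite('pics/s3.png',c[:,:,::-1])
E
```

```text
(no output)
```

View pics/s3.png

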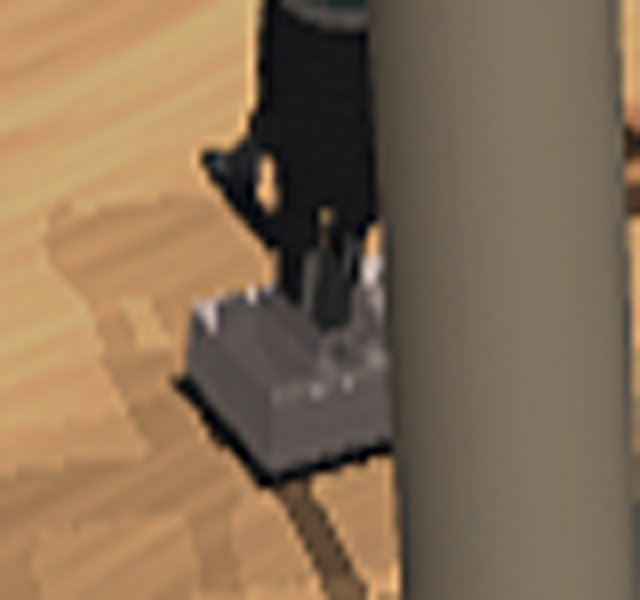

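The view shows the plate down in the rack (crop (340,320)), partly hidden by the arm. I'll ease off sideways, press down to find the seat, then slide on.

```bash
python3 -m inch '[[[5,-2.5,0,0,0,0,0],[5,-2,0,0,0,0,0],[5,0,0,0,0,0,0],[5,0,0,0,0,0,0]]]' >/dev/null; python3 rem.py 538.1 -217.5 60.8 -18;  python3 -m inch '[[[5,0,0,0.5,0,0,0],[5,0,0,0.4,0,0,0],[5,0,0,0,0,0,0],[5,0,0,0,0,0,0]]]' >/dev/null;python3 rem.py 538.1 -217.5 60.8 -18; python3 -m inch '[[[5,0,0,0.4,0,0,0],[5,0,0,0,0,0,0],[5,0,0,0,0,0,0]]]' >/dev/null;python3 rem.py 538.1 -217.5 60.8 -18
```

```text
t 17.85 pos [ 535.6 -216.3   61.9] yaw -18.18 down [ 2.1e-03 -9.0e-04 -1.0e+00] remain tool mm [2.8 0.3 1.1] turn z -0.18
F [ 0.06 -0.95 -1.33] T [ 0.04 -0.02 -0.04] w 12.55 g 64.0
t 18.25 pos [ 535.  -216.2   61. ] yaw -18.18 down [ 1.e-03 -5.e-04 -1.e+00] remain tool mm [3.4 0.3 0.2] turn z -0.18
F [ 0.53  0.11 -0.2 ] T [-0.02 -0.09  0.01] w 12.65 g 64.1
t 18.55 pos [ 535.  -216.1   60.8] yaw -18.18 down [ 1.1e-03 -6.0e-04 -1.0e+00] remain tool mm [3.3 0.3 0. ] turn z -0.18
F [ 0.38 -0.15  2.37] T [ 0.07 -0.1  -0.03] w 12.92 g 64.3
```

```bash
python3 -m inch '[[[5,0,0,-1.2,0,0,0],[5,-3,0,0,0,0,0],[5,-3,0,0,0,0,0],[5,-3,0,0,0,0,0],[5,-2,0,0,0,0,0],[5,0,0,0,0,0,0],[5,0,0,0,0,0,0]]]' >/dev/null; python3 rem.py 538.1 -217.5 60.8 -18;  python3 -m inch '[[[5,-1,0,0,0,0,0],[5,-1,0,0,0,0,0],[5,-1,0,0,0,0,0],[5,-1,0,0,0,0,0],[5,0,0,0,0,0,0],[5,0,0,0,0,0,0]]]' >/dev/null;python3 rem.py 538.1 -217.5 60.8 -18
```

```text
t 19.25 pos [ 524.1 -212.5   61.6] yaw -18.18 down [ 2.e-04 -1.e-04 -1.e+00] remain tool mm [14.9  0.4  0.8] turn z -0.18
F [-0.41  0.65 -0.88] T [ 0.01 -0.04 -0.02] w 12.77 g 64.1
t 19.85 pos [ 522.2 -212.    62. ] yaw -18.19 down [ 0.004  -0.0015 -1.    ] remain tool mm [16.8  0.3  1.3] turn z -0.19
F [ 4.67 -0.95 -5.08] T [-0.17 -1.03 -0.02] w 12.78 g 63.7
```

Near and far walls are 14 mm apart, so the earlier stop was the real far end. Slide back to it, press down, release.

```bash
python3 -m inch '[[[5,4,0,0,0,0,0],[5,4,0,0,0,0,0],[5,4,0,0,0,0,0],[5,3,0,0,0,0,0],[5,1.5,0,0,0,0,0],[5,1,0,0,0,0,0],[5,0,0,0,0,0,0],[5,0,0,0,0,0,0]]]' >/dev/null; python3 rem.py 538.1 -217.5 60.8 -18;  python3 -m inch '[[[5,0,0,0.5,0,0,0],[5,0,0,0.5,0,0,0],[5,0,0,0.3,0,0,0],[5,0,0,0,0,0,0],[5,0,0,0,0,0,0]]]' >/dev/null;python3 rem.py 538.1 -217.5 60.8 -18
```

```text
t 20.65 pos [ 535.9 -216.4   61.4] yaw -18.17 down [-2.e-03  6.e-04 -1.e+00] remain tool mm [2.5 0.4 0.6] turn z -0.17
F [-3.93  0.72  0.47] T [0.07 0.55 0.02] w 12.95 g 64.1
t 21.15 pos [ 535.9 -216.3   60.8] yaw -18.16 down [-1.7e-03  5.0e-04 -1.0e+00] remain tool mm [ 2.5  0.4 -0. ] turn z -0.16
F [-5.3   1.15  4.84] T [ 0.21  0.9  -0.06] w 12.59 g 64.8
```

```bash
python3 -m inch '[[[30,0,0,0,0,0,0],[30,0,0,0,0,0,0],[30,0,0,0,0,0,0],[30,0,0,0,0,0,0]]]' ; python3 -m inch '[[[30,0,0,-10,0,0,0],[30,0,0,-30,0,0,0],[30,0,0,-40,0,0,0],[30,0,0,-40,0,0,0],[30,40,0,-20,0,0,0],[30,0,-45,0,0,0,0],[30,0,-45,0,0,0,0],[30,0,-45,0,0,0,0],[30,0,0,0,0,0,0],[30,0,0,0,0,0,0]]]'
python3 - <<'E'
from h import *
a,d=optics.snapshot('top');b,e=optics.snapshot('side');np.savez('e.npz',a=a,d=d,b=b,e=e)
o=np.zeros((500,800,3),np.uint8);o[:400,:400]=cv2.resize(a[160:240,355:435],(400,400),interpolation=2);o[:400,400:]=cv2.resize(b[140:220,325:405],(400,400),interpolation=2)
cv2.imwrite('pics/e.png',o[:400,:,::-1])
from fit import fit
for n,D in(('top',d),('side',e)):
    P=pts(n,D);z=P[...,2];m=(np.hypot(P[...,0]-.537,P[...,1]+.217)<.045)&(z>.078)&(z<.1);fit(n,P,m,.088)
E
```

```text
t: 21.55
tool_pos: [0.5376, -0.217, 0.0604]
tool_rot: [0.0, 0.987, -0.158, 0.001]
force: [-1.0, -0.7, -0.6]
width: 0.0301
grasp_force: 0.0
t: 22.55
tool_pos: [0.6173, -0.1001, 0.2009]
tool_rot: [0.0, 0.988, -0.157, 0.0]
force: [-0.2, 0.1, 0.1]
width: 0.03
grasp_force: 0.0
none
    [ 532.1 -208.6] [20.8 53.5] 74.0 43 mean [ 532.6 -209. ] pca 155.2 z 0.0857
```

View pics/e.png

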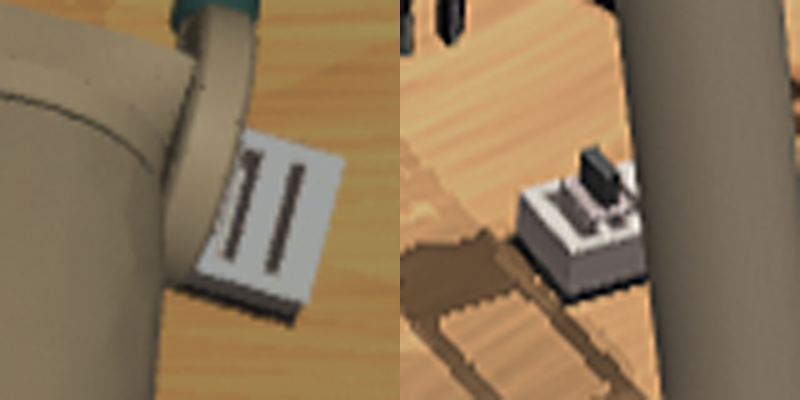

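Plate upright in the third slot with the widest slot (570,210) free; the arm hides the top view. I move the arm aside for one last measurement.

```bash
python3 -m inch '[[[30,0,-45,0,0,0,0],[30,0,-45,0,0,0,0],[30,0,-45,0,0,0,0],[30,0,-45,0,0,0,0],[30,0,-45,0,0,0,0],[30,0,-45,0,0,0,0],[30,0,0,0,0,0,0]]]' |head -2
python3 - <<'E'
from fit import *
a,d=optics.snapshot('top');P=pts('top',d);z=P[...,2]
cv2.imwrite('pics/f.png',cv2.resize(a[160:240,355:435],(400,400),interpolation=2)[:,:,::-1])
fit('top',P,(np.hypot(P[...,0]-.537,P[...,1]+.217)<.045)&(z>.078)&(z<.1),.088)
m=(np.hypot(P[...,0]-.537,P[...,1]+.217)<.045)&(z>.078)&(z<.1);print(m.sum())
C=np.array([526.6,-227.4]);print('home expected',C+13*np.array([.309,.951])+7*np.array([.951,-.309]))
E
```

```text
t: 23.35
tool_pos: [0.7027, 0.1597, 0.1997]
    [ 535.3 -216. ] [14.5 42.1] 70.8 85 mean [ 534.9 -215.8] pca 161.0 z 0.0856
84
home expected [ 537.274 -217.2  ]
```

View pics/f.png

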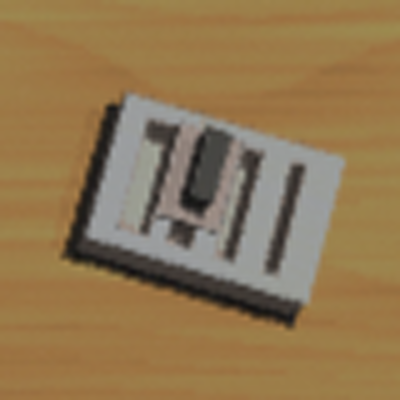

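```bash
python3 -c "from bench import arm; print(arm.hand_in())"
```

```text
the job is handed in; nothing more can be done
None
```

I handed the job in: slots 0 and 1 refused the lone bay's plate under light pressure and slot 2 accepted it with about 1 mm of play, so it is seated there against the far end, released; no verdict came back.

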